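# Swap the fuse block between two breakers

### The job

The black-and-red fuse block in the open distribution box has to be replaced, but the two breakers crowd it in: first stand both breakers upright on the cardboard, then put the old fuse block in the yellow bin, then seat the new white-and-green one squarely on the white middle bay. Finally put each breaker back squarely on the bay of its own colour, whichever one it came from. Keep the breakers and the new block upright throughout and leave the drill battery where it is.

Things in the scene. Friction and masses are not known exactly. Their poses are not given: they have to be found in the camera images.
- breaker_blue: stepped circuit breaker, loose, about 220 g: white body 85 x 35 x 42 mm (x, y, z); on its middle the blue nose 45 x 35 (x, y), 30 tall, two black toggles on top (2 mm). Origin: centre of underside, z up. Starts upright on either outer bay, its x along the bay, 8 mm off the old fuse block. Grip the nose from above across its 45 mm (along x), tips over the white shoulders. A half turn is the same.
- breaker_orange: stepped circuit breaker, loose, about 220 g: white body 85 x 35 x 42 mm (x, y, z); on its middle the orange nose 45 x 35 (x, y), 30 tall, two black toggles on top (2 mm). Origin: centre of underside, z up. Starts upright on either outer bay, its x along the bay, 8 mm off the old fuse block. Grip the nose from above across its 45 mm (along x), tips over the white shoulders. A half turn is the same.
- fuse_old: the old fuse block, loose, about 150 g: plain block 88 x 35 x 34 mm (x, y, z), black with a red panel on top. Origin: centre of underside, z up. Grip it across its 35 mm (along y). At the start it stands on the middle bay between the two breakers; with only about 8 mm on either side there is no room for fingers until they are gone.
- fuse_new: the new fuse block, loose, about 150 g: plain block 88 x 35 x 34 mm (x, y, z), white with a green panel on top. Origin: centre of underside, z up. Grip it across its 35 mm (along y). At the start it stands on the bench to one side. Half a turn makes no difference.
- bay_mid: white seat strip 135 x 35 x 6 mm (x, y, z), fixed on the floor of the open box; its ends show past the device on it. Origin: centre of underside (top 6 mm higher); x along the strip. Middle one of three parallel bays 43 mm apart, at the centre of the grey box, which is fixed, 220 (along x) x 260 x 48 high outside, walls and floor 5 mm, sides parallel to the bays.
- bay_blue: blue seat strip 135 x 35 x 6 mm (x, y, z), fixed on the floor of the open box; its ends show past the device on it. Origin: centre of underside (top 6 mm higher); x along the strip. One of the two outer bays; which side it is on varies.
- bay_orange: orange seat strip 135 x 35 x 6 mm (x, y, z), fixed on the floor of the open box; its ends show past the device on it. Origin: centre of underside (top 6 mm higher); x along the strip. One of the two outer bays; which side it is on varies.
- board: flat piece of brown cardboard fixed on the bench beside the box, 170 x 190 x 4 mm (x, y, z), with room for both breakers side by side. Origin: centre of the underside, top 4 mm higher.
- bin: open yellow scrap bin fixed on the bench on the other side of the box, 190 x 170 x 55 mm (x, y, z) outside, walls and floor 5 mm. Origin: centre of the underside.
- battery: drill battery, a bystander: black block with a red top, 105 x 72 x 59 mm, standing on the bench. Origin: centre of the underside.
Things that resemble listed ones, but are neither listed nor needed, are in the scene too. What is shaped like the fuse_old but purple or turquoise is not meant.

How it is judged:
On the way, in this order (a step that is already met when the one before it is completed fails the run):
1. both breakers stand upright on the cardboard, the old fuse block still on the middle bay (x of breaker_blue in the frame of board between -0.085 and 0.085 m and y of breaker_blue in the frame of board between -0.095 and 0.095 m and z of each of breaker_blue, breaker_orange in the frame of board below 0.012 m and angle between each of breaker_blue, breaker_orange's own z axis and vertical below 0.12 rad and x of breaker_orange in the frame of board between -0.085 and 0.085 m and y of breaker_orange in the frame of board between -0.095 and 0.095 m and horizontal distance between fuse_old and bay_mid below 0.025 m and z of fuse_old in the frame of bay_mid below 0.012 m), for 0.2 s.
2. the old fuse block lies in the yellow bin, both breakers still on the cardboard (x of breaker_blue in the frame of board between -0.085 and 0.085 m and y of breaker_blue in the frame of board between -0.095 and 0.095 m and z of each of breaker_blue, breaker_orange in the frame of board below 0.012 m and angle between each of breaker_blue, breaker_orange's own z axis and vertical below 0.12 rad and x of breaker_orange in the frame of board between -0.085 and 0.085 m and y of breaker_orange in the frame of board between -0.095 and 0.095 m and x of fuse_old in the frame of bin between -0.085 and 0.085 m and y of fuse_old in the frame of bin between -0.075 and 0.075 m and z of fuse_old in the frame of bin below 0.055 m), for 0.2 s.
3. the new fuse block is seated on the middle bay, both breakers still on the cardboard (x of breaker_blue in the frame of board between -0.085 and 0.085 m and y of breaker_blue in the frame of board between -0.095 and 0.095 m and z of each of breaker_blue, breaker_orange in the frame of board below 0.012 m and angle between each of breaker_blue, breaker_orange, fuse_new's own z axis and vertical below 0.12 rad and x of breaker_orange in the frame of board between -0.085 and 0.085 m and y of breaker_orange in the frame of board between -0.095 and 0.095 m and horizontal distance between fuse_new and bay_mid below 0.01 m and z of fuse_new in the frame of bay_mid below 0.01 m and angle between the x axis of fuse_new and the x axis of bay_mid, either way round below 0.2 rad), for 0.2 s.
At the end, for the whole second after the job is handed in: Each breaker stands on the bay of its colour and the new fuse block on the middle bay: centred within 10 mm, down on the strip (within 4 mm), upright, within 0.2 rad of its direction (either way round); the old fuse block lies in the yellow bin; all released and at rest (horizontal distance between breaker_blue and bay_blue below 0.01 m and z of breaker_blue in the frame of bay_blue below 0.01 m and angle between each of breaker_blue, breaker_orange, fuse_new's own z axis and vertical below 0.12 rad and angle between the x axis of breaker_blue and the x axis of bay_blue, either way round below 0.2 rad and horizontal distance between breaker_orange and bay_orange below 0.01 m and z of breaker_orange in the frame of bay_orange below 0.01 m and angle between the x axis of breaker_orange and the x axis of bay_orange, either way round below 0.2 rad and horizontal distance between fuse_new and bay_mid below 0.01 m and z of fuse_new in the frame of bay_mid below 0.01 m and angle between the x axis of fuse_new and the x axis of bay_mid, either way round below 0.2 rad and x of fuse_old in the frame of bin between -0.085 and 0.085 m and y of fuse_old in the frame of bin between -0.075 and 0.075 m and z of fuse_old in the frame of bin below 0.055 m and linear speed of each of breaker_blue, breaker_orange, fuse_new, fuse_old below 0.02 m/s); the robot touches nothing.
It fails at once if a breaker or the new fuse block tips over (more than 40 degrees) (angle between any of breaker_blue, breaker_orange, fuse_new's own z axis and vertical above 0.7 rad).
It fails at once if the drill battery is shifted by more than 25 mm (distance of battery from where it was at the start of the episode above 0.025 m).
It also fails if it takes over 134 s, if anything falls off the work surface, if the arm or the gripper's body presses on something with over 40 N, if the wrist force passes 120 N, or if a joint passes its speed limit or range.

### The arm

A 6-joint arm with a two-finger parallel gripper is mounted at the origin on the work surface. World frame = base frame: x ahead of the robot, y to its left, z up, the work surface at z = 0. Lengths are in m, angles in rad, forces in N, time in s.
With the tool pointing down it reaches from about 0.375 to 0.9 m from the base axis. Payload 3.1 kg.
Tool frame: the origin (TCP) lies at the very end of the fingers, on their centre line; the grasp point (between the pads) lies 19 mm behind it; z points along the fingers, y is the line along which they close (so a half turn about z gives the same grasp; the last joint's range is limited). The gripper opens to 85 mm and grips with 20 to 120 N. Pads are 22 mm wide; open, the fingers measure 114 mm over their backs; the gripper's body (76 mm by 85 mm) begins 54 mm behind the grasp point. The pads swing forward as they close: fully open they stand 13 mm farther back than shut.
Start: joints at [-1.413, 0.527, 1.433, -0, 1.181, -0.178], TCP at [0.207, -0.59, 0.231] pointing down, gripper open.
Joint ranges: [-3.08, 3.08], [-0.75, 2.2], [0.22, 2.44], [-1.43, 4.57], [0, 2.65], [-2.85, 2.85]. Speed limits (rad/s): [2.79, 2.79, 3.14, 3.14, 3.14, 3.14].

### API

Orientations are given as a unit quaternion [x, y, z, w].
In Python, from rig import robot gives the robot as it stands.
- The arm moves only by the tool jog_arm, never from a script. Its argument "rows" is a list of rows, each a list of 7 numbers: the shift along the tool's x, y, z in units of 25 mm (1.0 is 25 mm), then the turn, a rotation vector about the tool's x, y, z in units of 6 degrees (1.0 is 6 degrees), then the finger opening in mm, from 0 to 85.4. A call has 1 to 10 rows; each row shifts and turns the commanded pose from where the row before left it, along the tool's axes as they then stand; what a row does not reach is not made up. A row lasts 1/10 s, in which the tool goes at most 50 mm and 8.59 degrees, less where a joint would pass 70% of its speed; a pose out of reach is approached as far as the arm can. A call is refused whole if a number of a shift passes 1 or a number of a turn 1, either way. A call with a gripper value outside its range is refused whole. The fingers move at their own pace and stop on an object; "grip_force" is the grip in N (left out, the last holds). Time passes only in rows, so rows that do not move let the fingers close. It gives the time, the measured TCP pose, the force, the opening and the grip force at its end, in the units of the state.
- robot.read_state(): the state, without advancing time (a new reading comes with each control period).
- robot.read_camera(name): name is "scene" or "top" or "wrist"; returns the picture (384x512x3 uint8, red, green, blue); there is no depth.
- robot.camera_params(name): a dict with "K" (3x3 intrinsics, pixels), "dist_coeffs" ([k1, k2, p1, p2, k3] as OpenCV has them; the pictures are not rectified), "position" and "rotation" of the camera in the world. Camera axes: x right, y down, z forward; pixel columns grow to the right and rows downward; lengths in m; the calibration is good to about 2 mm. A picture is of the moment at which its call begins: read the wrist's pose just before it. camera_params takes no time and is no camera call; for the wrist camera it gives the pose at the moment of the call.
- robot.sign_off(): hands the job in; it is judged then, once.
The state is a dict: "time": time; "joint_pos": joint angles; "joint_velocities": joint speeds; "tau": joint torques, N m; "tool_pos": TCP position; "eef_rot": TCP orientation; "force": force on the tool from outside, world axes, zero at the start; "torque": the same for the moment, N m; "gripper_width": opening from 0.0 (shut) to 1.0 (fully open); "grip_force": force on a finger pad.
Only numpy, scipy, OpenCV 4.12 (cv2) and the standard library are available. Lean on these libraries where they do the work, as an engineer would, in place of code of your own. Each camera call takes 0.05 s, during which the arm holds its last target. There are 200 camera calls.

## Working session

There is one attempt and no reset: what is moved stays moved. The work goes in short steps, Python scripts to look and compute and a tool call to move; the robot and the scene stay as the last step left them, time stands still between calls to the robot, and variables do not carry over. Pictures are saved under pics/ and viewed, at most 14 in all, crops included, and the job is handed in when it is done.

Besides the shell and the picture viewer there is one more tool, called as name([rows], argument=value, ...), one row to a line, values as JSON. jog_arm: Moves the arm, as the interface text tells. Its arguments: {"type":"object","properties":{"rows":{"type":"array"},"grip_force":{"type":"number"}},"required":["rows"]}

```bash
ls; mkdir -p pics; python3 - <<'E'
from rig import robot
import cv2
s=robot.read_state(); print({k:s[k] for k in('time','tool_pos','eef_rot','gripper_width')})
for n in('scene','top'):
    cv2.imwrite(f'pics/{n}0.png',cv2.resize(robot.read_camera(n)[...,::-1],(800,600),interpolation=cv2.INTER_CUBIC))
    p=robot.camera_params(n); print(n,p)
E
```

```text
pics
{'time': 0.0, 'tool_pos': array([ 0.20647215, -0.58916839,  0.23032911]), 'eef_rot': array([ 9.85853854e-01,  1.67603775e-01,  3.24314655e-05, -1.07370499e-03]), 'gripper_width': 1.0006962202167868}
scene {'K': array([[453.36056025,   0.        , 264.18925727],
       [  0.        , 453.36056025, 196.18495532],
       [  0.        ,   0.        ,   1.        ]]), 'dist_coeffs': array([0.02490052, 0.        , 0.        , 0.        , 0.        ]), 'position': array([0.96882608, 0.59923714, 0.73191899]), 'rotation': array([ 0.29593023,  0.8707528 , -0.37330784, -0.12188569])}
top {'K': array([[371.94425551,   0.        , 257.47280046],
       [  0.        , 371.94425551, 191.30382633],
       [  0.        ,   0.        ,   1.        ]]), 'dist_coeffs': array([-0.03367153,  0.        ,  0.        ,  0.        ,  0.        ]), 'position': array([ 0.35995626, -0.00277418,  0.84990836]), 'rotation': array([-0.68329078,  0.72086501, -0.08215294,  0.08196495])}
```

View pics/top0.png

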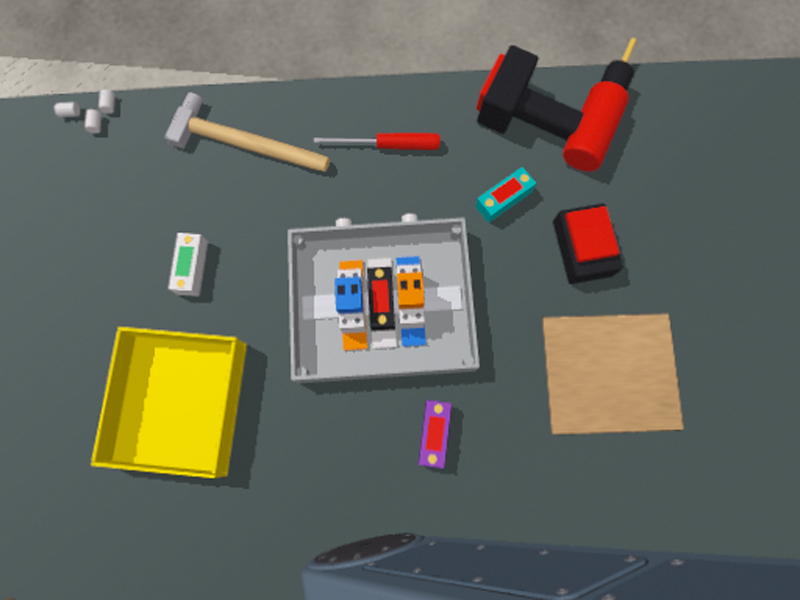

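View pics/scene0.png

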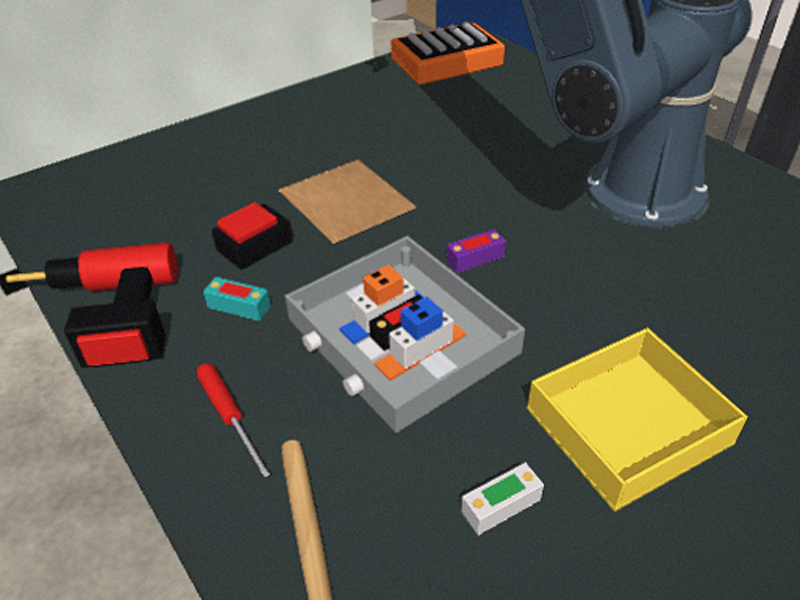

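View crop.

```bash
cat > h.py <<'E'
import numpy as np, cv2
from scipy.spatial.transform import Rotation as R
from rig import robot
def cam(n):
    p=robot.camera_params(n); q=np.array(p['rotation'])
    return p['K'],p['dist_coeffs'],np.array(p['position']),(R.from_quat(q).as_matrix() if q.shape==(4,) else q)
def ray(C,uv,z):
    K,d,t,M=C
    a=cv2.undistortPoints(np.array([[uv]],float),K,d)[0,0]
    v=M@np.array([a[0],a[1],1]); return t+v*(z-t[2])/v[2]
def proj(C,X):
    K,d,t,M=C
    r=cv2.Rodrigues(M.T)[0]; return cv2.projectPoints(np.atleast_2d(np.array(X,float)),r,-M.T@t,K,d)[0][:,0]
def crop(img,x0,y0,w,h,s,f):
    cv2.imwrite(f,cv2.resize(img[y0:y0+h,x0:x0+w,::-1],None,fx=s,fy=s,interpolation=cv2.INTER_CUBIC))
E
python3 - <<'E'
from h import *
im=robot.read_camera('top'); cv2.imwrite('pics/top_raw.png',im[...,::-1])
a=[im[136:246,180:310],im[140:200,95:145]]
s=5
L=cv2.resize(a[0],None,fx=s,fy=s,interpolation=cv2.INTER_CUBIC)
Rr=np.zeros((550,150,3),np.uint8)
F=cv2.resize(a[1][:, 5:45],None,fx=3.75,fy=3.75,interpolation=cv2.INTER_CUBIC); Rr[:F.shape[0],:]=F[:,:150]
cv2.imwrite('pics/crop0.png',np.hstack([L,Rr])[...,::-1])
C=cam('top'); k=1/1.5625
for n,p,z in [('board',[(543,318),(668,314),(683,429),(552,434)],.004),('binrim',[(119,328),(245,339),(229,477),(92,466)],.055),('boxrim',[(289,230),(465,218),(479,369),(291,381)],.048),('battop',[(568,212),(612,206),(620,258),(577,262)],.059),('purple',[(426,402),(451,403),(444,467),(419,466)],.034)]:
    P=np.array([ray(C,((u+.5)*k-.5,(v+.5)*k-.5),z)[:2] for u,v in p]); d=np.roll(P,-1,0)-P
    print(n,P.mean(0).round(4),np.linalg.norm(d,axis=1).round(3),np.degrees(np.arctan2(d[:,1],d[:,0])).round(1))
E
```

```text
board [ 0.4342 -0.3067] [0.188 0.168 0.189 0.168] [-91.3 178.5  88.8  -1.7]
binrim [0.4233 0.3144] [0.18  0.185 0.186 0.188] [-98.  173.8  83.1  -8.1]
boxrim [0.5545 0.0224] [0.258 0.222 0.259 0.22 ] [ -89.  -179.5   90.6    0.3]
battop [ 0.6283 -0.2886] [0.066 0.079 0.062 0.076] [ -84.8 -179.7   92.4    2.8]
purple [ 0.3611 -0.0425] [0.035 0.086 0.034 0.086] [-95.4 169.7  84.7  -9.8]
```

View pics/crop0.png

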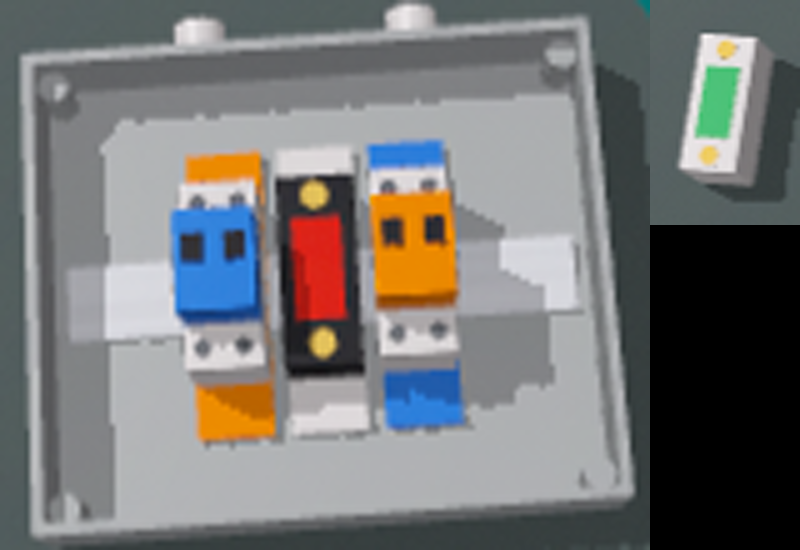

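```bash
python3 - <<'E'
from h import *
C=cam('top')
def go(n,p,z,s=5,o=(180,136),q=None):
    P=np.array([ray(C,((u+.5)/s-.5+o[0],(v+.5)/s-.5+o[1]),z)[:2] for u,v in p]); d=np.roll(P,-1,0)-P
    print(n,P.mean(0).round(4),np.linalg.norm(d,axis=1).round(3),np.degrees(np.arctan2(d[:,1],d[:,0])).round(1))
go('bluenose',[(173,210),(253,206),(260,311),(180,321)],.083)
go('orangenose',[(370,195),(450,192),(457,296),(377,306)],.083)
go('old',[(276,180),(354,173),(365,372),(288,374)],.045)
go('bayO',[(186,157),(261,151),(275,436),(200,441)],.011)
go('bayM',[(275,151),(352,145),(369,429),(291,435)],.011)
go('bayB',[(368,145),(443,140),(463,424),(387,429)],.011)
go('new',[(50,33),(108,37),(89,175),(29,167)],.034,3.75,(100,140))
E
```

```text
bluenose [0.5529 0.0652] [0.034 0.046 0.034 0.049] [ -90.2 -178.4   94.2    2. ]
orangenose [ 0.5548 -0.0188] [0.034 0.046 0.034 0.049] [ -90.9 -179.8   94.2    0.6]
old [0.5545 0.0223] [0.035 0.091 0.034 0.089] [ -87.8 -179.7   88.4    1.2]
bayO [0.5554 0.0656] [0.035 0.136 0.034 0.135] [ -88.4 -179.4   90.8    1.1]
bayM [0.5561 0.0232] [0.036 0.135 0.036 0.135] [ -88.5 -179.5   91.4    0.9]
bayB [ 0.5564 -0.0201] [0.035 0.135 0.035 0.135] [ -89.1 -179.6   90.7    0.8]
new [0.6284 0.31  ] [0.037 0.089 0.038 0.086] [-97.4 174.1  79.2  -6.4]
```

jog_arm([
  [0,0,0,0,0,-1,85],
  [0,0,0,0,0,-1,85],
  [0,0,0,0,0,-1,85],
  [0,0,0,0,0,-1,85],
  [0,0,0,0,0,-1,85],
  [0,0,0,0,0,-1,85],
  [0,0,0,0,0,-1,85],
  [0,0,0,0,0,-1,85],
  [0,0,0,0,0,-1,85],
  [0,0,0,0,0,-1,85],
], grip_force=40)

```text
time: 1.15
tool_pos: [0.2065, -0.5895, 0.2309]
eef_rot: [0.769, 0.64, 0.0, -0.0]
force: [0.7, -0.1, -0.2]
gripper_width: 0.993
grip_force: 0.0
```

jog_arm([
  [0,0,0,0,0,-1,85],
  [0,0,0,0,0,-0.95,85],
  [0.9,0.6,0,0,0,0,85],
  [0.9,0.6,0,0,0,0,85],
  [0.9,0.6,0,0,0,0,85],
  [0.9,0.6,0,0,0,0,85],
  [0.9,0.6,0,0,0,0,85],
  [0.9,0.6,0,0,0,0,85],
  [0.9,0.6,0,0,0,0,85],
  [0.9,0.6,0,0,0,0,85],
])

```text
time: 2.15
tool_pos: [0.3238, -0.4066, 0.2311]
eef_rot: [0.701, 0.713, 0.0, -0.0]
force: [-0.3, -0.7, 0.7]
gripper_width: 0.998
grip_force: 0.0
```

jog_arm([
  [0.9,0.56,0,0,0,0,85],
  [0.9,0.56,0,0,0,0,85],
  [0.9,0.56,0,0,0,0,85],
  [0.9,0.56,0,0,0,0,85],
  [0.9,0.56,0,0,0,0,85],
  [0.9,0.56,0,0,0,0,85],
  [0.9,0.56,0,0,0,0,85],
  [0.9,0.56,0,0,0,0,85],
  [0.9,0.56,0,0,0,0,85],
  [0.9,0.56,0,0,0,0,85],
])

```text
time: 3.15
tool_pos: [0.4598, -0.1793, 0.2312]
eef_rot: [0.701, 0.713, -0.0, -0.0]
force: [0.3, -0.8, 0.6]
gripper_width: 0.996
grip_force: 0.0
```

jog_arm([
  [0.9,0.56,0.5,0,0,0,85],
  [0.9,0.56,0.5,0,0,0,85],
  [0.9,0.56,0.5,0,0,0,85],
  [0.9,0.56,0.5,0,0,0,85],
  [0.9,0.56,0.5,0,0,0,85],
  [0.9,0.56,0.5,0,0,0,85],
  [0.9,0.56,0,0,0,0,85],
  [0,0,0,0,0,0,85],
  [0,0,0,0,0,0,85],
])

```text
time: 4.05
tool_pos: [0.5545, -0.0209, 0.156]
eef_rot: [0.7, 0.714, -0.0, -0.0]
force: [-0.5, -0.4, 1.0]
gripper_width: 0.997
grip_force: 0.0
```

```bash
python3 - <<'E'
from h import *
C=cam('wrist'); im=robot.read_camera('wrist'); cv2.imwrite('pics/w1.png',cv2.resize(im[...,::-1],(800,600)))
print(robot.read_state()['tool_pos'])
for p in [(.555,-.0195),(.5555,.0655)]:
  X=[(p[0]+a*.0225-b*.0175*.016,p[1]+a*.0225*.016+b*.0175,.083) for a,b in((1,1),(1,-1),(-1,-1),(-1,1))]
  print(((proj(C,X)+.5)*1.5625-.5).round().tolist())
E
```

```text
[ 0.55429361 -0.0214387   0.15617136]
[[453.0, 273.0], [451.0, 340.0], [362.0, 340.0], [361.0, 273.0]]
[[463.0, 86.0], [460.0, 167.0], [362.0, 167.0], [361.0, 85.0]]
```

View pics/w1.png

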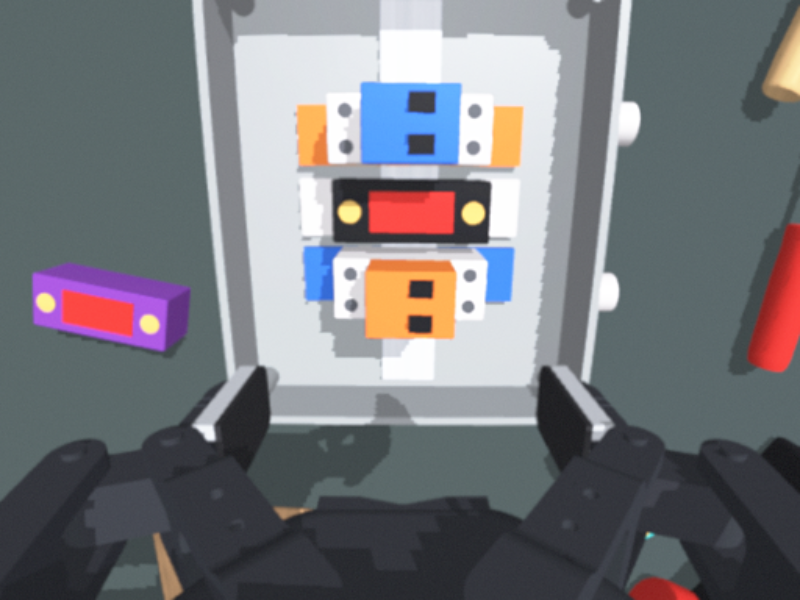

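jog_arm([
  [0.05,0.05,0.8,0,0,0,85],
  [0,0,0.8,0,0,0,85],
  [0,0,0.8,0,0,0,85],
  [0,0,0.8,0,0,0,85],
  [0,0,0.5,0,0,0,85],
  [0,0,0.2,0,0,0,85],
  [0,0,0,0,0,0,60],
  [0,0,0,0,0,0,40],
  [0,0,0,0,0,0,38],
  [0,0,0,0,0,0,38],
], grip_force=40)

```text
time: 5.1
tool_pos: [0.5571, -0.0202, 0.06]
eef_rot: [0.701, 0.713, 0.001, 0.001]
force: [0.8, -0.5, 4.3]
gripper_width: 0.52
grip_force: 43.1
```

jog_arm([
  [0,0,0,0,0,0,38],
  [0,0,0,0,0,0,38],
  [0,0,0,0,0,0,38],
  [0,0,0,0,0,0,38],
])

```text
time: 5.5
tool_pos: [0.5571, -0.0202, 0.06]
eef_rot: [0.701, 0.713, 0.001, 0.001]
force: [0.0, -0.9, 6.2]
gripper_width: 0.518
grip_force: 43.3
```

jog_arm([
  [0,0,-0.3,0,0,0,38],
  [0,0,-0.7,0,0,0,38],
  [0,0,-1,0,0,0,38],
  [0,0,-1,0,0,0,38],
  [0,0,-1,0,0,0,38],
  [-0.4,-0.15,0,0,0,0,38],
  [-0.8,-0.3,0,0,0,0,38],
  [-0.9,-0.35,0,0,0,0,38],
  [-0.9,-0.35,0,0,0,0,38],
  [-0.9,-0.35,0,0,0,0,38],
])

```text
time: 6.5
tool_pos: [0.5181, -0.1188, 0.1573]
eef_rot: [0.701, 0.713, -0.001, -0.002]
force: [0.4, 0.4, -2.6]
gripper_width: 0.515
grip_force: 42.5
```

jog_arm([
  [-0.9,-0.35,0,0,0,0,38],
  [-0.9,-0.35,0,0,0,0,38],
  [-0.9,-0.35,0,0,0,0,38],
  [-0.9,-0.35,0,0,0,0,38],
  [-0.9,-0.35,0,0,0,0,38],
  [-0.9,-0.35,0,0,0,0,38],
  [-0.9,-0.35,0,0,0,0,38],
  [-0.9,-0.35,0,0,0,0,38],
  [-0.9,-0.35,0,0,0,0,38],
  [-0.7,-0.25,0,0,0,0,38],
])

```text
time: 7.5
tool_pos: [0.4371, -0.3403, 0.1573]
eef_rot: [0.701, 0.713, -0.0, -0.002]
force: [0.4, 0.1, -3.3]
gripper_width: 0.518
grip_force: 42.5
```

jog_arm([
  [-0.3,-0.1,0.3,0,0,0,38],
  [0,0,0.8,0,0,0,38],
  [0,0,1,0,0,0,38],
  [0,0,1,0,0,0,38],
  [0,0,0.4,0,0,0,38],
  [0,0,0.2,0,0,0,38],
  [0,0,0,0,0,0,38],
])

```text
time: 8.2
tool_pos: [0.4366, -0.3467, 0.0658]
eef_rot: [0.701, 0.713, 0.0, -0.001]
force: [0.5, -0.5, -2.1]
gripper_width: 0.516
grip_force: 42.3
```

jog_arm([
  [0,0,0.2,0,0,0,38],
  [0,0,0.15,0,0,0,38],
  [0,0,0.1,0,0,0,38],
  [0,0,0.05,0,0,0,38],
  [0,0,0,0,0,0,38],
  [0,0,0,0,0,0,38],
])

```text
time: 8.8
tool_pos: [0.4367, -0.3471, 0.054]
eef_rot: [0.701, 0.713, -0.0, 0.0]
force: [0.4, 0.0, -1.9]
gripper_width: 0.518
grip_force: 42.3
```

jog_arm([
  [0,0,0.06,0,0,0,38],
  [0,0,0,0,0,0,45],
  [0,0,0,0,0,0,55],
  [0,0,0,0,0,0,75],
  [0,0,0,0,0,0,85],
  [0,0,-0.4,0,0,0,85],
  [0,0,-0.8,0,0,0,85],
  [0,0,-1,0,0,0,85],
  [0,0,-1,0,0,0,85],
  [0.4,0.12,-0.9,0,0,0,85],
])

```text
time: 9.8
tool_pos: [0.4397, -0.3383, 0.1568]
eef_rot: [0.701, 0.713, -0.0, 0.001]
force: [0.0, 0.1, -0.2]
gripper_width: 0.995
grip_force: 0.0
```

jog_arm([
  [0.9,0.28,0,0,0,0,85],
  [0.9,0.28,0,0,0,0,85],
  [0.9,0.28,0,0,0,0,85],
  [0.9,0.28,0,0,0,0,85],
  [0.9,0.28,0,0,0,0,85],
  [0.9,0.28,0,0,0,0,85],
  [0.9,0.28,0,0,0,0,85],
  [0.9,0.28,0,0,0,0,85],
  [0.9,0.28,0,0,0,0,85],
  [0.9,0.28,0,0,0,0,85],
])

```text
time: 10.8
tool_pos: [0.5058, -0.1099, 0.1556]
eef_rot: [0.701, 0.713, 0.0, 0.0]
force: [0.1, -0.8, -0.1]
gripper_width: 0.998
grip_force: 0.0
```

jog_arm([
  [0.9,0.28,0,0,0,0,85],
  [0.9,0.28,0,0,0,0,85],
  [0.9,0.28,0,0,0,0,85],
  [0.9,0.28,0,0,0,0,85],
  [0.9,0.28,0,0,0,0,85],
  [0.9,0.28,0,0,0,0,85],
  [0.9,0.2,0,0,0,0,85],
  [0.6,0,0,0,0,0,85],
  [0,0,0,0,0,0,85],
])

```text
time: 11.7
tool_pos: [0.549, 0.0641, 0.1552]
eef_rot: [0.7, 0.714, -0.0, -0.0]
force: [-0.0, -0.0, -0.6]
gripper_width: 0.995
grip_force: 0.0
```

```bash
python3 - <<'E'
from h import *
C=cam('wrist'); im=robot.read_camera('wrist'); cv2.imwrite('pics/w2.png',cv2.resize(im[...,::-1],(800,600)))
E
```

```text
(no output)
```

View pics/w2.png

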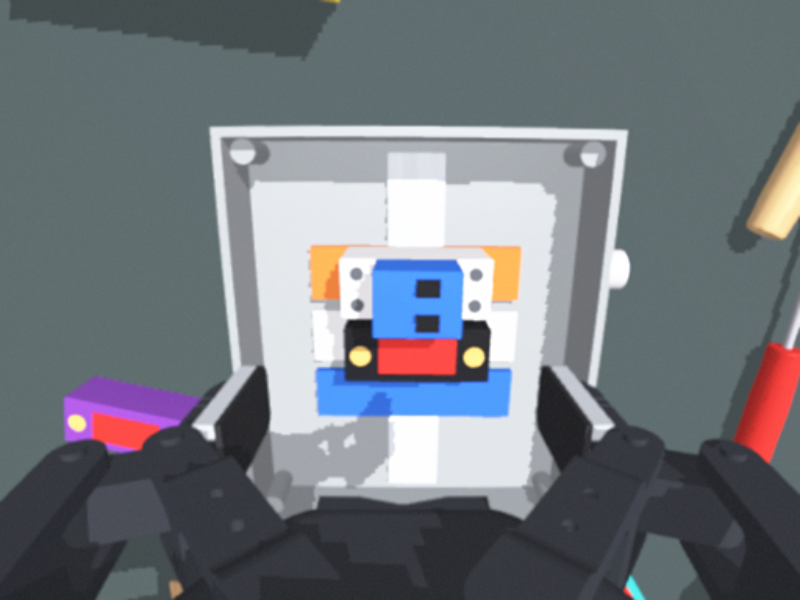

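jog_arm([
  [0.04,0.26,0.8,0,0,0,85],
  [0,0,0.8,0,0,0,85],
  [0,0,0.8,0,0,0,85],
  [0,0,0.8,0,0,0,85],
  [0,0,0.4,0,0,0,85],
  [0,0,0.2,0,0,0,85],
  [0,0,0,0,0,0,60],
  [0,0,0,0,0,0,40],
  [0,0,0,0,0,0,38],
  [0,0,0,0,0,0,38],
], grip_force=40)

```text
time: 12.75
tool_pos: [0.5568, 0.0634, 0.0609]
eef_rot: [0.701, 0.713, 0.001, 0.001]
force: [-0.1, -0.3, 3.3]
gripper_width: 0.518
grip_force: 42.9
```

jog_arm([
  [0,0,0,0,0,0,38],
  [0,0,0,0,0,0,38],
])

```text
time: 12.95
tool_pos: [0.5568, 0.0634, 0.0609]
eef_rot: [0.701, 0.713, 0.001, 0.001]
force: [-1.4, -0.6, 6.6]
gripper_width: 0.52
grip_force: 43.1
```

jog_arm([
  [0,0,-0.3,0,0,0,38],
  [0,0,-0.7,0,0,0,38],
  [0,0,-1,0,0,0,38],
  [0,0,-1,0,0,0,38],
  [0,0,-1,0,0,0,38],
  [-0.4,-0.15,0,0,0,0,38],
  [-0.8,-0.3,0,0,0,0,38],
  [-0.9,-0.35,0,0,0,0,38],
  [-0.9,-0.35,0,0,0,0,38],
  [-0.9,-0.35,0,0,0,0,38],
])

```text
time: 13.95
tool_pos: [0.5183, -0.0354, 0.1584]
eef_rot: [0.701, 0.713, -0.001, -0.001]
force: [1.2, -0.4, -2.0]
gripper_width: 0.516
grip_force: 42.3
```

jog_arm([
  [-0.9,-0.35,0,0,0,0,38],
  [-0.9,-0.35,0,0,0,0,38],
  [-0.9,-0.35,0,0,0,0,38],
  [-0.9,-0.35,0,0,0,0,38],
  [-0.9,-0.35,0,0,0,0,38],
  [-0.9,-0.35,0,0,0,0,38],
  [-0.9,-0.35,0,0,0,0,38],
  [-0.9,-0.35,0,0,0,0,38],
  [-0.9,-0.35,0,0,0,0,38],
  [-0.8,-0.3,0,0,0,0,38],
])

```text
time: 14.95
tool_pos: [0.436, -0.2591, 0.1585]
eef_rot: [0.701, 0.713, -0.0, -0.001]
force: [0.4, 0.5, -1.5]
gripper_width: 0.523
grip_force: 42.3
```

jog_arm([
  [-0.3,-0.1,0.3,0,0,0,38],
  [0,0,0.8,0,0,0,38],
  [0,0,1,0,0,0,38],
  [0,0,1,0,0,0,38],
  [0,0,0.4,0,0,0,38],
  [0,0,0.2,0,0,0,38],
  [0,0,0.2,0,0,0,38],
  [0,0,0,0,0,0,38],
])

```text
time: 15.75
tool_pos: [0.4356, -0.266, 0.0623]
eef_rot: [0.701, 0.713, 0.0, 0.0]
force: [1.0, -0.6, -2.8]
gripper_width: 0.515
grip_force: 42.2
```

jog_arm([
  [0,0,0.2,0,0,0,38],
  [0,0,0.12,0,0,0,38],
  [0,0,0.05,0,0,0,38],
  [0,0,0,0,0,0,38],
  [0,0,0,0,0,0,45],
  [0,0,0,0,0,0,60],
  [0,0,0,0,0,0,85],
  [0,0,0,0,0,0,85],
  [0,0,-0.4,0,0,0,85],
  [0,0,-1,0,0,0,85],
])

```text
time: 16.75
tool_pos: [0.4344, -0.2651, 0.0873]
eef_rot: [0.701, 0.713, -0.0, -0.002]
force: [-0.4, -0.9, -0.6]
gripper_width: 0.992
grip_force: 0.0
```

jog_arm([
  [0,0,-1,0,0,0,85],
  [0,0,-1,0,0,-1,85],
  [0,0,-1,0,0,-1,85],
  [0,0,0,0,0,-1,85],
  [0,0,0,0,0,-1,85],
  [0,0,0,0,0,-1,85],
  [0,0,0,0,0,-1,85],
  [0,0,0,0,0,-1,85],
  [0,0,0,0,0,-1,85],
  [0,0,0,0,0,-1,85],
])

```text
time: 17.75
tool_pos: [0.4354, -0.266, 0.1637]
eef_rot: [0.299, 0.954, -0.0, 0.0]
force: [0.3, 0.2, 0.1]
gripper_width: 0.997
grip_force: 0.0
```

jog_arm([
  [0,0,0,0,0,-1,85],
  [0,0,0,0,0,-1,85],
  [0,0,0,0,0,-1,85],
  [0,0,0,0,0,-1,85],
  [0,0,0,0,0,-1,85],
  [0,0,0,0,0,-1,85],
  [0,0,0,0,0,0,85],
])

```text
time: 18.45
tool_pos: [0.4354, -0.266, 0.1636]
eef_rot: [-0.009, 1.0, -0.0, 0.0]
force: [-0.0, 0.1, 0.5]
gripper_width: 0.996
grip_force: 0.0
```

jog_arm([
  [-0.38,0.88,0,0,0,0,85],
  [-0.38,0.88,0,0,0,0,85],
  [-0.38,0.88,0,0,0,0,85],
  [-0.38,0.88,0,0,0,0,85],
  [-0.38,0.88,0,0,0,0,85],
  [-0.38,0.88,0,0,0,0,85],
  [-0.38,0.88,0,0,0,0,85],
  [-0.38,0.88,0,0,0,0,85],
  [-0.38,0.88,0,0,0,0,85],
  [-0.38,0.88,0,0,0,0,85],
])

```text
time: 19.45
tool_pos: [0.5269, -0.0435, 0.1635]
eef_rot: [-0.007, 1.0, -0.0, 0.0]
force: [-0.4, 0.9, 0.2]
gripper_width: 0.996
grip_force: 0.0
```

jog_arm([
  [-0.38,0.88,0,0,0,0,85],
  [-0.38,0.88,0,0,0,0,85],
  [-0.38,0.88,0,0,0,0,85],
  [0,0,0,0,0,0,85],
  [0,0,0,0,0,0,85],
])

```text
time: 19.95
tool_pos: [0.5537, 0.0223, 0.1632]
eef_rot: [-0.009, 1.0, -0.0, -0.0]
force: [0.0, 0.2, -0.9]
gripper_width: 0.998
grip_force: 0.0
```

```bash
python3 - <<'E'
from h import *
C=cam('wrist'); im=robot.read_camera('wrist'); t=robot.read_camera('top')
print(robot.read_state()['tool_pos'])
a=cv2.resize(im,(440,330)); b=cv2.resize(t[190:290,335:445],(363,330),interpolation=cv2.INTER_CUBIC)
cv2.imwrite('pics/w3.png',np.hstack([a,b[:,:360]])[...,::-1])
X=[(.555+i*.044-j*.0175*.016,.0225+i*.044*.016+j*.0175,.045) for i,j in((1,1),(1,-1),(-1,-1),(-1,1))]
print(((proj(C,X)+.5)*440/512-.5).round().tolist())
E
```

```text
[0.55352328 0.02139428 0.16313517]
[[237.0, 198.0], [206.0, 198.0], [205.0, 119.0], [239.0, 119.0]]
```

View pics/w3.png

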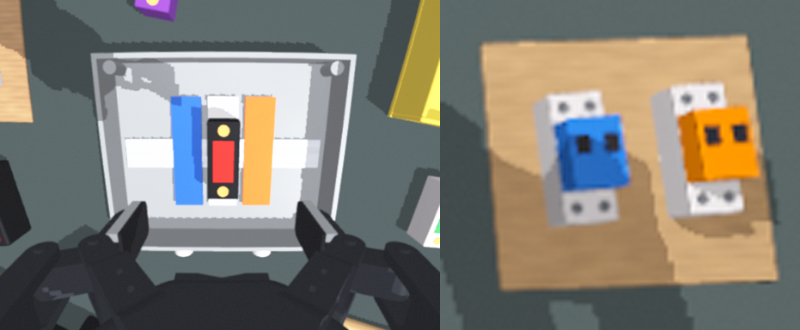

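jog_arm([
  [-0.04,0,0.8,0,0,0,85],
  [0,0,1,0,0,0,85],
  [0,0,1,0,0,0,85],
  [0,0,1,0,0,0,85],
  [0,0,1,0,0,0,85],
  [0,0,0.6,0,0,0,85],
  [0,0,0.3,0,0,0,85],
  [0,0,0,0,0,0,50],
  [0,0,0,0,0,0,28],
  [0,0,0,0,0,0,28],
], grip_force=40)

```text
time: 21.05
tool_pos: [0.5557, 0.0217, 0.0215]
eef_rot: [-0.008, 1.0, -0.0, 0.001]
force: [0.0, 0.2, 0.3]
gripper_width: 0.506
grip_force: 0.0
```

jog_arm([
  [0,0,0,0,0,0,28],
  [0,0,0,0,0,0,28],
  [0,0,0,0,0,0,28],
])

```text
time: 21.35
tool_pos: [0.5558, 0.022, 0.0218]
eef_rot: [-0.009, 1.0, -0.0, 0.001]
force: [-0.1, -0.8, 6.9]
gripper_width: 0.402
grip_force: 42.6
```

jog_arm([
  [0,0,-0.4,0,0,0,28],
  [0,0,-1,0,0,0,28],
  [0,0,-1,0,0,0,28],
  [0,0,-1,0,0,0,28],
  [0,0,-1,0,0,0,28],
  [0.2,0.4,-0.8,0,0,0,28],
  [0.38,0.88,0,0,0,0,28],
  [0.38,0.88,0,0,0,0,28],
  [0.38,0.88,0,0,0,0,28],
  [0.38,0.88,0,0,0,0,28],
])

```text
time: 22.35
tool_pos: [0.5093, 0.1201, 0.1509]
eef_rot: [-0.009, 1.0, 0.0, -0.0]
force: [-0.2, -0.6, -1.0]
gripper_width: 0.401
grip_force: 41.8
```

jog_arm([
  [0.4,0.88,0,0,0,0,28],
  [0.4,0.88,0,0,0,0,28],
  [0.4,0.88,0,0,0,0,28],
  [0.4,0.88,0,0,0,0,28],
  [0.4,0.88,0,0,0,0,28],
  [0.4,0.88,0,0,0,0,28],
  [0.4,0.88,0,0,0,0,28],
  [0.4,0.88,0,0,0,0,28],
  [0.2,0.5,0,0,0,0,28],
  [0,0,0,0,0,0,28],
])

```text
time: 23.35
tool_pos: [0.4211, 0.3073, 0.1508]
eef_rot: [-0.01, 1.0, 0.0, -0.0]
force: [0.2, -0.5, -1.6]
gripper_width: 0.402
grip_force: 41.7
```

jog_arm([
  [0,0,0.8,0,0,0,28],
  [0,0,1,0,0,0,28],
  [0,0,1,0,0,0,28],
  [0,0,1,0,0,0,28],
  [0,0,1,0,0,0,28],
  [0,0,0.5,0,0,0,28],
  [0,0,0.2,0,0,0,28],
  [0,0,0,0,0,0,28],
])

```text
time: 24.15
tool_pos: [0.4217, 0.305, 0.0153]
eef_rot: [-0.009, 1.0, -0.001, -0.001]
force: [-3.4, -4.1, 14.7]
gripper_width: 0.405
grip_force: 44.4
```

jog_arm([
  [0,0,-0.03,0,0,0,45],
  [0,0,0,0,0,0,65],
  [0,0,0,0,0,0,85],
  [0,0,-0.4,0,0,0,85],
  [0,0,-1,0,0,0,85],
  [0,0,-1,0,0,0,85],
  [0,0,-1,0,0,0,85],
  [0,0,-1,0,0,0.7,85],
  [0,0,-1,0,0,0.6,85],
  [0,0,-0.4,0,0,0,85],
])

```text
time: 25.15
tool_pos: [0.4231, 0.3069, 0.1615]
eef_rot: [0.059, 0.998, 0.001, 0.002]
force: [0.0, 1.9, 0.5]
gripper_width: 0.997
grip_force: 0.0
```

jog_arm([
  [-0.9,0.13,0,0,0,0,85],
  [-0.9,0.13,0,0,0,0,85],
  [-0.9,0.13,0,0,0,0,85],
  [-0.9,0.13,0,0,0,0,85],
  [-0.9,0.13,0,0,0,0,85],
  [-0.9,0.13,0,0,0,0,85],
  [-0.9,0.13,0,0,0,0,85],
  [-0.9,0.13,0,0,0,0,85],
  [-0.9,0.13,0,0,0,0,85],
  [0,0,0,0,0,0,85],
])

```text
time: 26.15
tool_pos: [0.6292, 0.3108, 0.158]
eef_rot: [0.059, 0.998, 0.0, 0.001]
force: [-0.1, 0.2, -0.4]
gripper_width: 0.999
grip_force: 0.0
```

```bash
python3 - <<'E'
from h import *
C=cam('wrist'); im=robot.read_camera('wrist'); t=robot.read_camera('top')
s=robot.read_state();print(s['tool_pos'],s['eef_rot'])
a=cv2.resize(im,(600,450)); b=cv2.resize(t[200:310,50:160],(200,200)); b=np.vstack([b,np.zeros((250,200,3),np.uint8)])
cv2.imwrite('pics/w4.png',np.hstack([a,b])[...,::-1])
c,d=np.cos(np.radians(-7)),np.sin(np.radians(-7))
X=[(.6284+i*.044*c-j*.0175*d,.310+i*.044*d+j*.0175*c,.034) for i,j in((1,1),(1,-1),(-1,-1),(-1,1))]
print(((proj(C,X)+.5)*600/512-.5).round().tolist())
E
```

```text
[0.62555521 0.31098285 0.15772278] [ 5.90776005e-02  9.98252392e-01 -4.27249688e-04 -1.34778957e-03]
[[322.0, 264.0], [280.0, 264.0], [278.0, 159.0], [324.0, 159.0]]
```

View pics/w4.png

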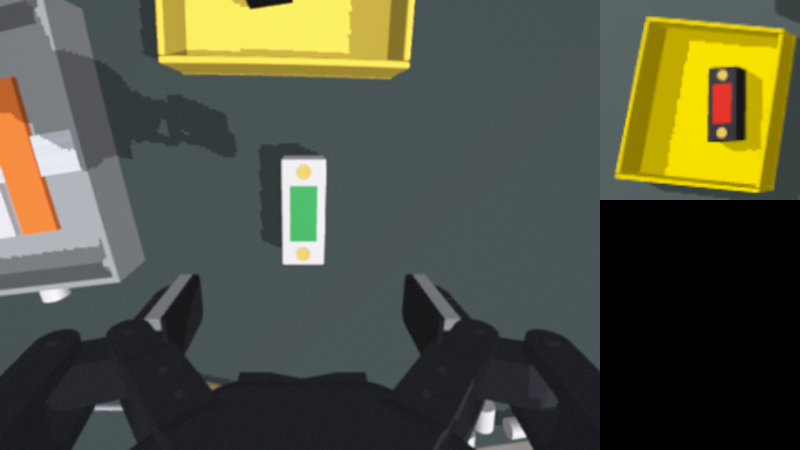

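jog_arm([
  [0.03,0.08,0.8,0,0,0,85],
  [0,0,1,0,0,0,85],
  [0,0,1,0,0,0,85],
  [0,0,1,0,0,0,85],
  [0,0,1,0,0,0,85],
  [0,0,0.6,0,0,0,85],
  [0,0,0.4,0,0,0,85],
  [0,0,0,0,0,0,50],
  [0,0,0,0,0,0,28],
  [0,0,0,0,0,0,28],
], grip_force=40)

```text
time: 27.25
tool_pos: [0.627, 0.3138, 0.0153]
eef_rot: [0.059, 0.998, 0.0, 0.001]
force: [-0.3, 0.7, -1.1]
gripper_width: 0.51
grip_force: 0.0
```

jog_arm([
  [0,0,0,0,0,0,28],
  [0,0,0,0,0,0,28],
  [0,0,0,0,0,0,28],
])

```text
time: 27.55
tool_pos: [0.6272, 0.3137, 0.0155]
eef_rot: [0.059, 0.998, 0.0, 0.001]
force: [-0.5, 0.5, 6.6]
gripper_width: 0.4
grip_force: 42.6
```

jog_arm([
  [0,0,-0.4,0,0,0,28],
  [0,0,-1,0,0,0,28],
  [0,0,-1,0,0,0,28],
  [0,0,-1,0,0,0,28],
  [0,0,-1,0,0,-0.65,28],
  [0,0,-1,0,0,-0.63,28],
  [0,0,0,0,0,0,28],
  [0.12,-0.45,0,0,0,0,28],
  [0.24,-0.89,0,0,0,0,28],
  [0.24,-0.89,0,0,0,0,28],
])

```text
time: 28.55
tool_pos: [0.6095, 0.256, 0.1462]
eef_rot: [-0.007, 1.0, -0.001, -0.003]
force: [-0.3, 0.3, -2.4]
gripper_width: 0.401
grip_force: 41.7
```

jog_arm([
  [0.24,-0.89,0,0,0,0,28],
  [0.24,-0.89,0,0,0,0,28],
  [0.24,-0.89,0,0,0,0,28],
  [0.24,-0.89,0,0,0,0,28],
  [0.24,-0.89,0,0,0,0,28],
  [0.24,-0.89,0,0,0,0,28],
  [0.24,-0.89,0,0,0,0,28],
  [0.24,-0.89,0,0,0,0,28],
  [0.24,-0.89,0,0,0,0,28],
  [0.24,-0.89,0,0,0,0,28],
])

```text
time: 29.55
tool_pos: [0.5527, 0.0328, 0.1467]
eef_rot: [-0.007, 1.0, 0.0, -0.003]
force: [0.5, -0.1, -1.3]
gripper_width: 0.404
grip_force: 41.7
```

jog_arm([
  [0.12,-0.45,0,0,0,0,28],
  [0,0,0,0,0,0,28],
  [0,0,0,0,0,0,28],
  [0,0,0,0,0,0,28],
])

```text
time: 29.95
tool_pos: [0.5524, 0.0236, 0.1485]
eef_rot: [-0.008, 1.0, 0.0, -0.0]
force: [-0.1, 0.1, -1.1]
gripper_width: 0.4
grip_force: 41.7
```

jog_arm([
  [-0.09,-0.04,0.5,0,0,0,28],
  [0,0,1,0,0,0,28],
  [0,0,1,0,0,0,28],
  [0,0,1,0,0,0,28],
  [0,0,0.7,0,0,0,28],
  [0,0,0.4,0,0,0,28],
  [0,0,0.1,0,0,0,28],
  [0,0,0,0,0,0,28],
  [0,0,0,0,0,0,28],
])

```text
time: 30.85
tool_pos: [0.5555, 0.0218, 0.032]
eef_rot: [-0.008, 1.0, -0.0, 0.001]
force: [0.4, 0.5, -0.9]
gripper_width: 0.4
grip_force: 41.7
```

jog_arm([
  [0.03,0.03,0.1,0,0,0,28],
  [0,0,0.08,0,0,0,28],
  [0,0,0.04,0,0,0,28],
  [0,0,0,0,0,0,28],
  [0,0,0,0,0,0,28],
])

```text
time: 31.35
tool_pos: [0.554, 0.0225, 0.0264]
eef_rot: [-0.008, 1.0, -0.0, 0.0]
force: [-1.3, 0.8, 4.6]
gripper_width: 0.399
grip_force: 42.4
```

jog_arm([
  [0,0,0,0,0,0,40],
  [0,0,0,0,0,0,60],
  [0,0,0,0,0,0,85],
  [0,0,0,0,0,0,85],
  [0,0,-0.4,0,0,0,85],
  [0,0,-1,0,0,0,85],
  [0,0,-1,0,0,0,85],
  [0,0,-1,0,0,0,85],
  [0,0,-1,0,0,0,85],
  [0,0,-0.8,0,0,0,85],
])

```text
time: 32.35
tool_pos: [0.5543, 0.0225, 0.158]
eef_rot: [-0.008, 1.0, -0.0, 0.001]
force: [0.3, -0.3, -0.1]
gripper_width: 0.997
grip_force: 0.0
```

```bash
python3 - <<'E'
from h import *
C=cam('wrist'); im=robot.read_camera('wrist'); 
s=robot.read_state();print(s['tool_pos'],s['eef_rot'])
crop(im,90,40,340,240,2.3,'pics/w5.png')
X=[(.5555+i*.044-j*.0175*.016,.0227+i*.044*.016+j*.0175,.045) for i,j in((1,1),(1,-1),(-1,-1),(-1,1))]
print(((proj(C,X)-[90,40]+.5)*2.3-.5).round().tolist())
E
```

```text
[0.55625632 0.02229826 0.16087304] [-7.74871176e-03  9.99962495e-01 -6.25927532e-04  3.81760808e-03]
[[429.0, 442.0], [344.0, 442.0], [340.0, 228.0], [433.0, 228.0]]
```

View pics/w5.png

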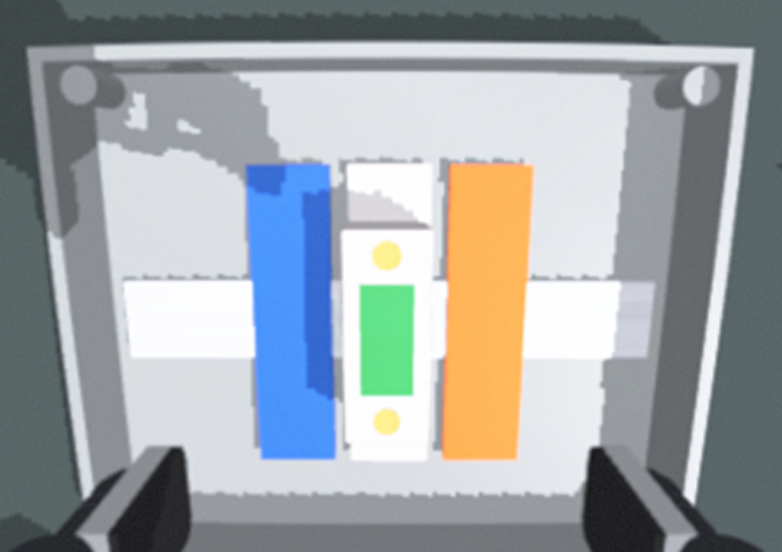

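jog_arm([
  [0,0,0,0,0,1,85],
  [0,0,0,0,0,1,85],
  [0,0,0,0,0,1,85],
  [0,0,0,0,0,1,85],
  [0,0,0,0,0,1,85],
  [0,0,0,0,0,1,85],
  [0,0,0,0,0,1,85],
  [0,0,0,0,0,1,85],
  [0,0,0,0,0,1,85],
  [0,0,0,0,0,1,85],
])

```text
time: 33.4
tool_pos: [0.5537, 0.0226, 0.1558]
eef_rot: [0.495, 0.869, -0.0, -0.0]
force: [-1.0, -0.0, -0.1]
gripper_width: 0.994
grip_force: 0.0
```

jog_arm([
  [0,0,0,0,0,1,85],
  [0,0,0,0,0,1,85],
  [0,0,0,0,0,1,85],
  [0,0,0,0,0,1,85],
  [0,0,0,0,0,1,85],
  [-0.44,-0.2,0,0,0,0,85],
  [-0.9,-0.38,0,0,0,0,85],
  [-0.9,-0.38,0,0,0,0,85],
  [-0.9,-0.38,0,0,0,0,85],
  [-0.9,-0.38,0,0,0,0,85],
])

```text
time: 34.4
tool_pos: [0.5115, -0.0805, 0.1559]
eef_rot: [0.701, 0.713, -0.0, -0.0]
force: [0.1, -0.0, 0.2]
gripper_width: 0.994
grip_force: 0.0
```

jog_arm([
  [-0.9,-0.38,0,0,0,0,85],
  [-0.9,-0.38,0,0,0,0,85],
  [-0.9,-0.38,0,0,0,0,85],
  [-0.9,-0.38,0,0,0,0,85],
  [-0.9,-0.38,0,0,0,0,85],
  [-0.9,-0.38,0,0,0,0,85],
  [-0.9,-0.38,0,0,0,0,85],
  [-0.9,-0.38,0,0,0,0,85],
  [-0.2,-0.16,0,0,0,0,85],
  [0,0,0,0,0,0,85],
])

```text
time: 35.4
tool_pos: [0.4344, -0.2659, 0.1558]
eef_rot: [0.702, 0.712, 0.0, -0.0]
force: [-0.1, -0.2, -0.5]
gripper_width: 0.995
grip_force: 0.0
```

```bash
python3 - <<'E'
from h import *
C=cam('wrist'); im=robot.read_camera('wrist'); 
s=robot.read_state();print(s['tool_pos'],s['eef_rot'])
cv2.imwrite('pics/w6.png',cv2.resize(im[...,::-1],(800,600)))
for p in [(.4358,-.264),(.4368,-.346)]:
  X=[(p[0]+a*.0225-b*.0175*.016,p[1]+a*.0225*.016+b*.0175,.076) for a,b in((1,1),(1,-1),(-1,-1),(-1,1))]
  print(((proj(C,X)+.5)*1.5625-.5).round().tolist())
E
```

```text
[ 0.43469691 -0.26506677  0.15572772] [ 7.01781188e-01  7.12392372e-01  1.41659002e-04 -5.01514726e-04]
[[453.0, 269.0], [452.0, 335.0], [365.0, 335.0], [364.0, 269.0]]
[[449.0, 415.0], [447.0, 469.0], [368.0, 469.0], [367.0, 415.0]]
```

View pics/w6.png

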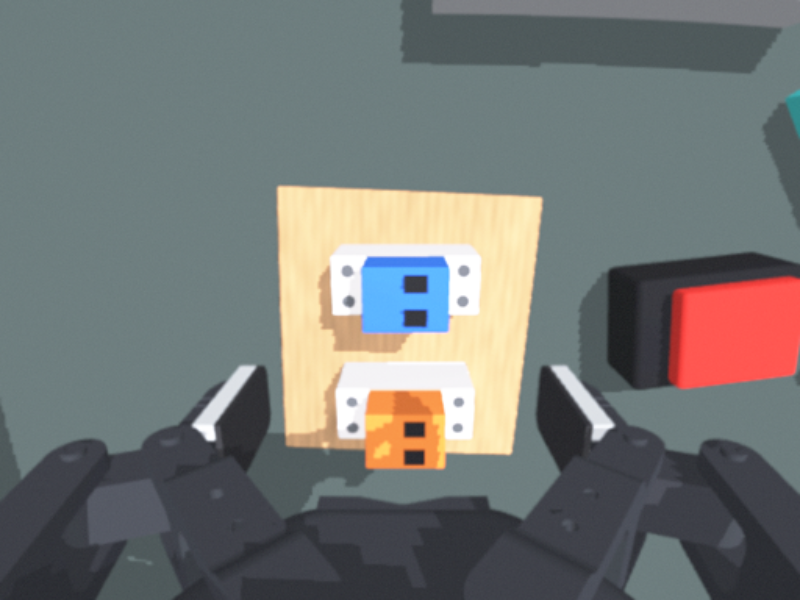

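jog_arm([
  [0.04,0.03,0.8,0,0,0,85],
  [0,0,0.9,0,0,0,85],
  [0,0,0.9,0,0,0,85],
  [0,0,0.8,0,0,0,85],
  [0,0,0.5,0,0,0,85],
  [0,0,0.15,0,0,0,85],
  [0,0,0,0,0,0,60],
  [0,0,0,0,0,0,40],
  [0,0,0,0,0,0,38],
  [0,0,0,0,0,0,38],
], grip_force=40)

```text
time: 36.45
tool_pos: [0.4366, -0.2648, 0.0556]
eef_rot: [0.702, 0.713, 0.0, 0.001]
force: [-0.4, -0.2, 5.0]
gripper_width: 0.518
grip_force: 42.1
```

jog_arm([
  [0,0,0,0,0,0,38],
  [0,0,0,0,0,0,38],
  [0,0,0,0,0,0,38],
])

```text
time: 36.75
tool_pos: [0.4367, -0.2648, 0.0556]
eef_rot: [0.702, 0.713, 0.0, 0.001]
force: [0.2, 0.8, 6.0]
gripper_width: 0.512
grip_force: 42.3
```

jog_arm([
  [0,0,-0.3,0,0,0,38],
  [0,0,-0.7,0,0,0,38],
  [0,0,-1,0,0,0,38],
  [0,0,-1,0,0,0,38],
  [0,0,-1,0,0,0,38],
  [0.4,0.2,0,0,0,0,38],
  [0.8,0.4,0,0,0,0,38],
  [0.9,0.46,0,0,0,0,38],
  [0.9,0.46,0,0,0,0,38],
  [0.9,0.46,0,0,0,0,38],
])

```text
time: 37.75
tool_pos: [0.4836, -0.164, 0.1533]
eef_rot: [0.702, 0.712, -0.0, -0.001]
force: [-0.8, 0.3, -1.7]
gripper_width: 0.514
grip_force: 41.4
```

jog_arm([
  [0.9,0.46,0,0,0,0,38],
  [0.9,0.46,0,0,0,0,38],
  [0.9,0.46,0,0,0,0,38],
  [0.9,0.46,0,0,0,0,38],
  [0.9,0.46,0,0,0,0,38],
  [0.8,0.46,0,0,0,0,38],
  [0.45,0.2,0,0,0,0,38],
  [0,0,0,0,0,0,38],
  [0,0,0,0,0,0,38],
])

```text
time: 38.65
tool_pos: [0.555, -0.0212, 0.1539]
eef_rot: [0.701, 0.713, -0.001, -0.001]
force: [0.4, 0.1, -2.1]
gripper_width: 0.513
grip_force: 41.4
```

jog_arm([
  [-0.02,0.03,0.5,0,0,0,38],
  [0,0,1,0,0,0,38],
  [0,0,1,0,0,0,38],
  [0,0,0.5,0,0,0,38],
  [0,0,0.3,0,0,0,38],
  [0,0,0.1,0,0,0,38],
  [0,0,0,0,0,0,38],
  [0,0,0,0,0,0,38],
])

```text
time: 39.45
tool_pos: [0.5574, -0.0219, 0.0704]
eef_rot: [0.702, 0.712, 0.0, 0.001]
force: [-0.4, 0.8, -1.2]
gripper_width: 0.515
grip_force: 41.3
```

jog_arm([
  [0,-0.03,0.12,0,0,0,38],
  [0,0,0.12,0,0,0,38],
  [0,0,0.05,0,0,0,38],
  [0,0,0.03,0,0,0,38],
  [0,0,0,0,0,0,38],
  [0,0,0,0,0,0,38],
])

```text
time: 40.05
tool_pos: [0.5558, -0.0216, 0.0626]
eef_rot: [0.702, 0.713, 0.0, 0.0]
force: [-2.0, 0.7, 6.0]
gripper_width: 0.515
grip_force: 42.3
```

jog_arm([
  [0,0,0,0,0,0,45],
  [0,0,0,0,0,0,55],
  [0,0,0,0,0,0,75],
  [0,0,0,0,0,0,85],
  [0,0,-0.4,0,0,0,85],
  [0,0,-0.8,0,0,0,85],
  [0,0,-1,0,0,0,85],
  [0,0,-1,0,0,0,85],
  [0,0,-0.6,0,0,0,85],
  [0,0,0,0,0,0,85],
])

```text
time: 41.05
tool_pos: [0.5577, -0.0221, 0.1594]
eef_rot: [0.702, 0.713, 0.002, 0.003]
force: [-0.2, 0.4, 0.3]
gripper_width: 0.999
grip_force: 0.0
```

jog_arm([
  [-0.9,-0.35,0,0,0,0,85],
  [-0.9,-0.35,0,0,0,0,85],
  [-0.9,-0.35,0,0,0,0,85],
  [-0.9,-0.35,0,0,0,0,85],
  [-0.9,-0.35,0,0,0,0,85],
  [-0.9,-0.35,0,0,0,0,85],
  [-0.9,-0.35,0,0,0,0,85],
  [-0.9,-0.35,0,0,0,0,85],
  [-0.9,-0.35,0,0,0,0,85],
  [-0.9,-0.35,0,0,0,0,85],
])

```text
time: 42.05
tool_pos: [0.4709, -0.2485, 0.1558]
eef_rot: [0.702, 0.712, -0.0, -0.001]
force: [-0.2, 0.2, 0.1]
gripper_width: 0.994
grip_force: 0.0
```

jog_arm([
  [-0.9,-0.35,0,0,0,0,85],
  [-0.9,-0.35,0,0,0,0,85],
  [-0.9,-0.35,0,0,0,0,85],
  [-0.9,-0.35,0,0,0,0,85],
  [-0.3,-0.1,0,0,0,0,85],
  [0,0,0,0,0,0,85],
  [0,0,0,0,0,0,85],
])

```text
time: 42.75
tool_pos: [0.4357, -0.3449, 0.1561]
eef_rot: [0.702, 0.712, 0.0, -0.001]
force: [-0.4, -0.6, 0.7]
gripper_width: 0.992
grip_force: 0.0
```

```bash
python3 - <<'E'
from h import *
C=cam('wrist'); im=robot.read_camera('wrist'); t=robot.read_camera('top')
s=robot.read_state();print(s['tool_pos'],s['eef_rot'])
a=cv2.resize(im,(480,360)); b=cv2.resize(t[150:240,200:280],(320,360),interpolation=cv2.INTER_CUBIC)
cv2.imwrite('pics/w7.png',np.hstack([a,b])[...,::-1])
for p in [(.4368,-.346)]:
  X=[(p[0]+a*.0225-b*.0175*.016,p[1]+a*.0225*.016+b*.0175,.076) for a,b in((1,1),(1,-1),(-1,-1),(-1,1))]
  print(((proj(C,X)+.5)*480/512-.5).round().tolist())
T=cam('top'); X=[(.556+a*.0225-b*.0175*.016,-.0203+a*.0225*.016+b*.0175,.083) for a,b in((1,1),(1,-1),(-1,-1),(-1,1))]
print(((proj(T,X)-[200,150]+.5)*4-.5+[480,0]).round().tolist())
E
```

```text
[ 0.43596507 -0.34463571  0.15631463] [ 7.01249955e-01  7.12915176e-01  1.96302636e-04 -6.43683229e-04]
[[271.0, 165.0], [270.0, 204.0], [219.0, 204.0], [218.0, 165.0]]
[[698.0, 101.0], [763.0, 96.0], [769.0, 178.0], [703.0, 183.0]]
```

View pics/w7.png

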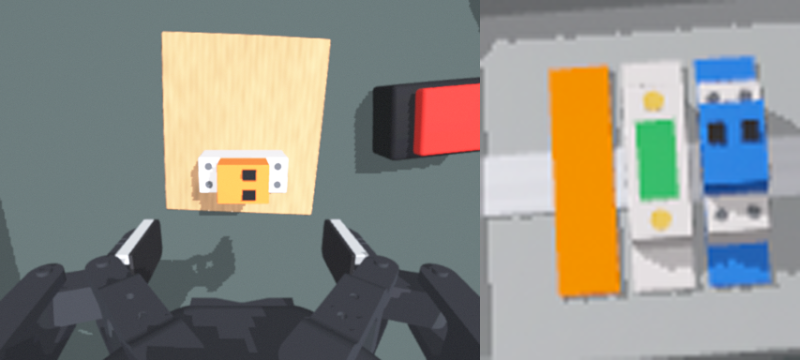

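jog_arm([
  [-0.04,0.03,0.8,0,0,0,85],
  [0,0,0.9,0,0,0,85],
  [0,0,0.9,0,0,0,85],
  [0,0,0.8,0,0,0,85],
  [0,0,0.5,0,0,0,85],
  [0,0,0.15,0,0,0,85],
  [0,0,0,0,0,0,60],
  [0,0,0,0,0,0,40],
  [0,0,0,0,0,0,38],
  [0,0,0,0,0,0,38],
], grip_force=40)

```text
time: 43.85
tool_pos: [0.4371, -0.3477, 0.0565]
eef_rot: [0.702, 0.713, -0.0, 0.001]
force: [-1.0, -0.3, 4.3]
gripper_width: 0.518
grip_force: 41.9
```

jog_arm([
  [0,0,0,0,0,0,38],
  [0,0,0,0,0,0,38],
  [0,0,0,0,0,0,38],
])

```text
time: 44.15
tool_pos: [0.4371, -0.3477, 0.0565]
eef_rot: [0.702, 0.712, -0.0, 0.001]
force: [-1.6, 0.6, 6.6]
gripper_width: 0.516
grip_force: 42.2
```

jog_arm([
  [0,0,-0.3,0,0,0,38],
  [0,0,-0.7,0,0,0,38],
  [0,0,-1,0,0,0,38],
  [0,0,-1,0,0,0,38],
  [0,0,-1,0,0,0,38],
  [0.4,0.1,-1,0,0,0,38],
  [0.8,0.2,0,0,0,0,38],
  [0.9,0.28,0,0,0,0,38],
  [0.9,0.28,0,0,0,0,38],
  [0.9,0.28,0,0,0,0,38],
])

```text
time: 45.15
tool_pos: [0.4632, -0.2478, 0.1803]
eef_rot: [0.702, 0.712, 0.0, -0.001]
force: [0.2, 0.4, -2.1]
gripper_width: 0.517
grip_force: 41.4
```

jog_arm([
  [0.9,0.28,0,0,0,0,38],
  [0.9,0.28,0,0,0,0,38],
  [0.9,0.28,0,0,0,0,38],
  [0.9,0.28,0,0,0,0,38],
  [0.9,0.28,0,0,0,0,38],
  [0.9,0.28,0,0,0,0,38],
  [0.9,0.28,0,0,0,0,38],
  [0.9,0.28,0,0,0,0,38],
  [0.9,0.28,0,0,0,0,38],
  [0.9,0.28,0,0,0,0,38],
])

```text
time: 46.15
tool_pos: [0.5297, -0.0219, 0.1802]
eef_rot: [0.702, 0.712, -0.0, -0.001]
force: [0.2, -0.4, -3.1]
gripper_width: 0.519
grip_force: 41.4
```

jog_arm([
  [0.9,0.28,0,0,0,0,38],
  [0.9,0.28,0,0,0,0,38],
  [0.7,0.28,0,0,0,0,38],
  [0.2,0.1,0,0,0,0,38],
  [0,0,0,0,0,0,38],
  [0,0,0,0,0,0,38],
])

```text
time: 46.75
tool_pos: [0.5521, 0.0442, 0.1802]
eef_rot: [0.702, 0.712, -0.0, -0.0]
force: [-0.3, 0.8, -2.4]
gripper_width: 0.518
grip_force: 41.4
```

jog_arm([
  [0.4,0.06,0,0,0,0,38],
  [0.4,0.06,0,0,0,0,38],
  [0,0,0.5,0,0,0,38],
  [0,0,1,0,0,0,38],
  [0,0,1,0,0,0,38],
  [0,0,1,0,0,0,38],
  [0,0,0.6,0,0,0,38],
  [0,0,0.2,0,0,0,38],
  [0,0,0,0,0,0,38],
  [0,0,0,0,0,0,38],
])

```text
time: 47.75
tool_pos: [0.5558, 0.0647, 0.0732]
eef_rot: [0.702, 0.713, 0.0, 0.0]
force: [-0.0, -0.5, -1.8]
gripper_width: 0.517
grip_force: 41.3
```

jog_arm([
  [0,-0.02,0.15,0,0,0,38],
  [0,0,0.12,0,0,0,38],
  [0,0,0.08,0,0,0,38],
  [0,0,0.04,0,0,0,38],
  [0,0,0,0,0,0,38],
  [0,0,0,0,0,0,38],
])

```text
time: 48.35
tool_pos: [0.5548, 0.0648, 0.0635]
eef_rot: [0.702, 0.713, 0.0, 0.0]
force: [-0.8, -0.2, 3.0]
gripper_width: 0.519
grip_force: 42.0
```

Seated; release, lift, look.

jog_arm([
  [0,0,0,0,0,0,45],
  [0,0,0,0,0,0,55],
  [0,0,0,0,0,0,75],
  [0,0,0,0,0,0,85],
  [0,0,-0.4,0,0,0,85],
  [0,0,-0.8,0,0,0,85],
  [0,0,-1,0,0,0,85],
  [0,0,-1,0,0,0,85],
  [0,0,-1,0,0,0,85],
  [0,0,-1,0,0,0,85],
])

```text
time: 49.35
tool_pos: [0.5548, 0.0648, 0.1948]
eef_rot: [0.702, 0.712, 0.0, 0.0]
force: [-0.0, 0.2, -0.1]
gripper_width: 0.994
grip_force: 0.0
```

jog_arm([
  [-0.9,-0.5,0,0,0,0,85],
  [-0.9,-0.5,0,0,0,0,85],
  [-0.9,-0.5,0,0,0,0,85],
  [-0.9,-0.5,0,0,0,0,85],
  [-0.9,-0.5,0,0,0,0,85],
  [-0.9,-0.5,0,0,0,0,85],
  [-0.9,-0.5,0,0,0,0,85],
  [-0.9,-0.5,0,0,0,0,85],
  [-0.9,-0.3,0,0,0,0,85],
  [-0.9,0,0,0,0,0,85],
])

```text
time: 50.35
tool_pos: [0.4495, -0.1623, 0.1938]
eef_rot: [0.702, 0.712, -0.0, -0.0]
force: [-0.5, -0.7, -0.4]
gripper_width: 0.999
grip_force: 0.0
```

jog_arm([
  [-0.5,0,0,0,0,0,85],
  [0,0,0,0,0,0,85],
  [0,0,0,0,0,0,85],
])

```text
time: 50.65
tool_pos: [0.4508, -0.1738, 0.1932]
eef_rot: [0.702, 0.712, 0.0, -0.0]
force: [-0.5, 0.1, 0.4]
gripper_width: 0.992
grip_force: 0.0
```

```bash
python3 - <<'E'
from h import *
t=robot.read_camera('top')
crop(t,180,136,130,110,5,'pics/fin.png')
T=cam('top')
def pr(n,p,hx,z):
  X=[(p[0]+a*hx-b*.0175*.016,p[1]+a*hx*.016+b*.0175,z) for a,b in((1,1),(1,-1),(-1,-1),(-1,1))]
  print(n,((proj(T,X)-[180,136]+.5)*5-.5).round().tolist())
pr('B',(.556,-.0203),.0225,.083);pr('O',(.555,.0655),.0225,.083);pr('F',(.5555,.0226),.044,.045)
E
```

```text
B [[372.0, 196.0], [454.0, 191.0], [462.0, 293.0], [379.0, 298.0]]
O [[172.0, 209.0], [254.0, 203.0], [259.0, 306.0], [177.0, 311.0]]
F [[275.0, 179.0], [353.0, 174.0], [366.0, 366.0], [286.0, 371.0]]
```

View pics/fin.png

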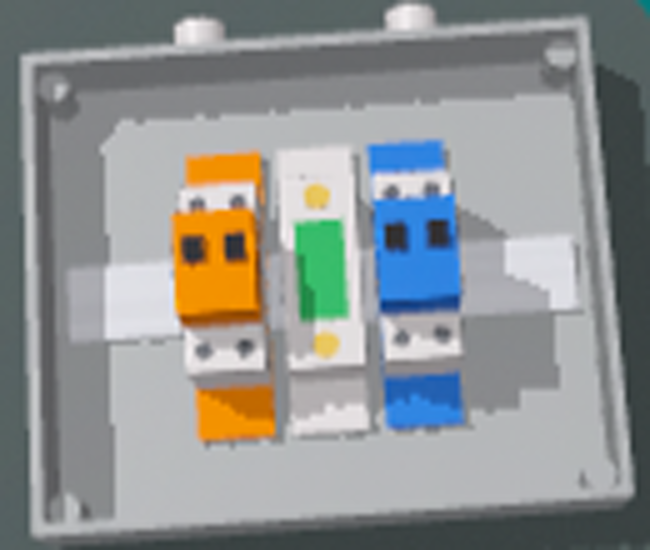

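Every device sits within about 2 mm of its own bay: orange nose at (173–260, 211–316), blue nose at (374–461, 199–300), new fuse in the middle.

```bash
python3 -c "
from rig import robot
print(robot.sign_off())"
```

```text
the job is handed in; nothing more can be done
None
```

The job is handed in at about 51 s: both breakers stand on the bays of their own colour, the new fuse block is on the middle bay (all within about 2 mm in the last top view), and the old fuse block is in the yellow bin; sign-off returned no verdict.

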